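# Lift the tile carrier out of its covered box and hold it level

### The job

Swing the hinged cover of the plywood box all the way back to its stop, a little past upright, and leave it open. Then lift the tile carrier out of the box by its raised handle bar, keeping it level so that its three loose tiles stay on it, and finish holding it still and level in the air with its underside about 7 cm above the rim of the box: the program ends while the gripper still holds it. Leave the dish, the glass cutter and the glass offcut beside the box as they are.

Things in the scene. Friction and masses are not known exactly. Their poses are not given: they have to be found in the camera images.
- box: fixed open-topped plywood box, 150 (its x) x 170 (its y) x 74 mm high, walls and floor 6 mm thick; origin at the centre of its underside on the bench; its -x side (the front) faces the robot within about 0.25 rad, the cover's hinge is on its +x side
- cover (a joint): angle of the box's flat plywood cover (150x170x8 mm, 0.15 kg): 0 = closed, flat on the rim; grows as the front edge rises and swings back, 1.57 = upright, 1.75 = against its stop. The hinge is stiff (friction about 0.28 N m, some 2 N at the grip bar) and stays at any angle where it is left
- cover_hinge (a point): a point on the cover's hinge line, at the middle of the box's back (+x) rim, 75 mm behind the box's centre and 74 mm above the bench; the hinge line runs along the box's y, its axes are the box's axes
- cover_bar (a point): centre of the cover's pull: round steel bar 10 mm thick, 100 mm long along the box's y, on two end arms 48 mm beyond the cover's front edge in its plane (43 mm clear gap for a finger: open the gripper only part way). 198 mm from the hinge line, 5 mm above it when closed (79 mm above the bench). Pinch it from above, fingers closing along the box's x; it turns in the grip as the cover swings. Site axes turn with the cover
- carrier: loose wooden carrier standing inside the box: a board 112 (its x) x 130 (its y) x 8 mm with a lip 4 mm high and 4 mm wide round its edge and a raised handle bar over its middle along its x; 0.17 to 0.35 kg; origin at the centre of its underside, which starts on the box's floor 6 mm above the bench; its axes lie within 0.06 rad of the box's
- carrier_grip (a point): centre of the carrier's handle bar: wooden bar 92 mm long (along the carrier's x), 12 mm wide, 14 mm high, 49 mm above the carrier's underside (bar from 42 to 56 mm), on two 8 mm steel posts 38 mm either side of its middle; same axes as the carrier. Grip it at its middle, across its 12 mm width (fingers closing along the carrier's y)
- tile_a: square deep-blue glass tile, 25x25x8 mm, about 20 g, lying loose on the carrier's board beside the handle; origin at the centre of its underside
- tile_b: square deep-blue glass tile, 25x25x8 mm, about 20 g, lying loose on the carrier's board beside the handle; origin at the centre of its underside
- tile_c: square deep-blue glass tile, 25x25x8 mm, about 20 g, lying loose on the carrier's board beside the handle; origin at the centre of its underside
- dish: bystander: small round dish of chips, 69 mm across, 18 mm high, right of the box; origin at the centre of its underside; leave alone
- cutter: bystander: pencil-shaped glass cutter, 152 mm long, 18 mm thick, left of the box; origin at the centre of its underside; leave alone
- offcut: bystander: flat green glass offcut, 42x65x8 mm, behind the box; origin at the centre of its underside; leave alone

How it is judged (in metres and radians):
On the way, in this order (a step that is already met when the one before it is completed fails the run):
1. the cover is swung back to its stop while the carrier still stands in the box (value of joint cover above 1.6 rad and z of carrier in the frame of box below 0.02 m), for 0.2 s.
2. the carrier is held level clear above the box with its tiles on it (z of carrier in the frame of box between 0.104 and 0.194 m and angle between carrier's own z axis and vertical below 0.09 rad and contact force between the fingers and carrier above 0.5 N and contact force between carrier and box below 0.05 N and z of tile_a in the frame of carrier between 0.003 and 0.02 m and x of tile_a in the frame of carrier between -0.056 and 0.056 m and y of tile_a in the frame of carrier between -0.065 and 0.065 m and z of tile_b in the frame of carrier between 0.003 and 0.02 m and x of tile_b in the frame of carrier between -0.056 and 0.056 m and y of tile_b in the frame of carrier between -0.065 and 0.065 m and z of tile_c in the frame of carrier between 0.003 and 0.02 m and x of tile_c in the frame of carrier between -0.056 and 0.056 m and y of tile_c in the frame of carrier between -0.065 and 0.065 m), for 0.2 s.
At the end, for the whole second after the job is handed in: The gripper holds the carrier still, level within 5 degrees, its underside 3 to 12 cm above the box's rim and not touching the box or its cover; all three tiles lie on it; the cover stands open, more than 92 degrees (1.6 rad) (all of step 2 and linear speed of carrier below 0.02 m/s and angular speed of carrier below 0.1 rad/s and value of joint cover above 1.6 rad); the arm keeps its last pose, push and grip.
It fails at once if the carrier is tipped more than 15 degrees (angle between carrier's own z axis and vertical above 0.26 rad).
It fails at once if the dish, the cutter or the offcut is shifted more than 2 cm (distance of any of dish, cutter, offcut from where it was at the start of the episode above 0.02 m).
It also fails if it takes over 58 s, if anything falls off the work surface, if the arm or the gripper's body presses on something with over 40 N, if the wrist force passes 120 N, or if a joint passes its speed limit or range.

### The arm

A 6-joint arm with a two-finger parallel gripper is mounted at the origin on a cart in front of the work surface, level with it; the furniture and walls round the work are solid. World frame = base frame: x ahead of the robot, y to its left, z up, the work surface at z = 0. Lengths are in mm, angles in degrees, forces in N, time in s.
With the tool pointing down it reaches from about 350 to 850 mm from the base axis. Payload 8.1 kg.
Tool frame: the origin (TCP) lies at the very end of the fingers, on their centre line; the grasp point (between the pads) lies 19 mm behind it; z points along the fingers, y is the line along which they close (so a half turn about z gives the same grasp; the last joint's range is limited). The gripper opens to 85 mm and grips with 20 to 120 N. Pads are 22 mm wide; open, the fingers measure 114 mm over their backs; the gripper's body (76 mm by 85 mm) begins 54 mm behind the grasp point. The pads swing forward as they close: fully open they stand 13 mm farther back than shut.
Start: joints at [65.237, 7.471, 85.268, -0, 87.261, -4.893], TCP at [203.913, 564.291, 231.292] pointing down, gripper open.
Joint ranges: [-169.43, 169.43], [-51.17, 129.36], [1.28, 143.12], [-76.62, 256.62], [0, 156.53], [-152.29, 152.29]. Speed limits (degrees/s): [136.94, 136.94, 159.86, 180, 180, 180].

### API

Orientations are given as [roll, pitch, yaw] about the fixed x, y, z axes, in that order (R = Rz(yaw) Ry(pitch) Rx(roll)).
In Python, from bench import sense, eyes, job, models gives the robot as it stands. The module is installed in compiled form; this text tells all that it offers.
- The arm moves only by the tool apply_moves, never from a script. Its argument "rows" is a list of rows, each a list of 6 numbers: the shift along the tool's x, y, z in mm, then the turn, a rotation vector about the tool's x, y, z in rad. In form: [[dx, dy, dz, rx, ry, rz], ...]. A call has exactly 5 rows; each row shifts and turns the commanded pose from where the row before left it, along the tool's axes as they then stand; what a row does not reach is not made up. A row lasts 1/8 s, in which the tool goes at most 62.5 mm and 10.7 degrees, less where a joint would pass 70% of its speed; a pose out of reach is approached as far as the arm can. A call is refused whole if a number of a shift passes 62.5 or a number of a turn 0.188, either way. A call with a gripper value outside its range is refused whole. "fingers" is the finger opening in mm, from 0 to 85.4, set as the call begins (left out, the last holds). The fingers move at their own pace and stop on an object; "grip_force" is the grip in N (left out, the last holds). Time passes only in rows, so rows that do not move let the fingers close, or fill a call up. It gives the time, the measured TCP pose, the force, the opening and the grip force at its end, in the units of the state.
- sense(): the state, without advancing time (a new reading comes with each control period).
- eyes.snapshot(name): name is "scene" or "side" or "wrist"; returns (picture, depth): 480x640x3 uint8, red, green, blue; 480x640 float32, mm along the optical axis (not along the pixel's ray), 0 where there is no reading.
- eyes.get_calibration(name): a dict with "intrinsics" (3x3 intrinsics, pixels), "R" (3x3) and "t" (3): a world point X has camera coordinates R X + t; the wrist camera has in their place "mount" (4x4, takes a point from camera to tool coordinates, whose origin is the TCP and whose axes are the flange's). Camera axes: x right, y down, z forward; pixel columns grow to the right and rows downward; lengths in mm; the calibration is good to about 2 mm. The wrist camera is an equidistant fisheye: a pixel r from the principal point sees the ray r / f radians off the axis. A picture is of the moment at which its call begins: read the wrist's pose just before it. get_calibration takes no time and is no camera call.
- job.hand_in(): hands the job in; it is judged then, once.
Trained networks look in the newest picture that a camera, given by its name, has taken for a name from the list of things; names that differ only in an ending like _2 or _b are one class to them, and where a whole thing is asked for, a point or a joint stands for the part that bears it (a point fixed in the world has none). Each returns a list of dicts, best first, with "confidence" (0 to 1); they miss things now and then, are a little off and sometimes report something else, mostly with a low value. They report only what shows in the picture. A call takes as long as a camera call.
- models.boxes_of(name, camera): "xyz" ([x, y, z] in mm, in world coordinates, good to about 4 mm: the middle of the surface that is visible of it).
- models.cut_out(name, camera): "pixels" (480x640 bool, what is visible of it).
- models.place_of(name, camera): "xyz" ([x, y, z] in mm, in world coordinates, good to about 4 mm: a listed point, or the origin of a listed thing).
The state is a dict: "time": time; "joint_pos": joint angles; "qd": joint speeds; "joint_efforts": joint torques, N m; "tool_pos": TCP position; "tcp_rot": TCP orientation; "ft_force": force on the tool from outside, world axes, zero at the start; "wrist_torque": the same for the moment, N m; "finger_gap": finger opening in mm; "grip_force": force on a finger pad.
Only numpy, scipy, OpenCV 4.12 (cv2) and the standard library are available. Lean on these libraries where they do the work, as an engineer would, in place of code of your own. Each camera call takes 0.05 s, during which the arm holds its last target. There are 200 camera calls.

## Working session

There is one attempt and no reset: what is moved stays moved. The work goes in short steps, Python scripts to look and compute and a tool call to move; the robot and the scene stay as the last step left them, time stands still between calls to the robot, and variables do not carry over. Pictures are saved under pics/ and viewed, at most 10 in all, crops included, and the job is handed in when it is done.

Besides the shell and the picture viewer there is one more tool, called after ">>>" as a command line: name --pt "numbers of a row" for each row, then --argument value for the rest. apply_moves: Moves the arm, as the interface text tells. Its arguments: {"type":"object","properties":{"rows":{"type":"array"},"fingers":{"type":"number"},"grip_force":{"type":"number"}},"required":["rows"]}

```bash
mkdir -p pics
python3 - <<'E'
from bench import sense,eyes,job,models
import cv2,numpy as np
s=sense();print(s)
ims=[]
for c in ["scene","side"]:
    p,d=eyes.snapshot(c);ims.append(p)
    for n in ["box","cover_hinge","cover_bar","carrier","dish","cutter","offcut"]:
        for r in models.place_of(n,c)[:1]: print(c,n,np.round(r["xyz"]),round(r["confidence"],2))
    cv2.imwrite(f"pics/{c}.png",p[...,::-1])
    np.save(f"{c}_d.npy",d)
E
```

```text
{'time': 0.0, 'joint_pos': array([ 6.52375168e+01,  7.51690027e+00,  8.53289845e+01,  1.33595376e-03,
        8.72611356e+01, -4.89283043e+00]), 'qd': array([ 0.00804591, -0.07675506, -0.00569904,  0.00975447, -0.08575806,
       -0.04894038]), 'joint_efforts': array([-6.63345945e-04, -5.69399035e+01, -5.00543010e+01, -1.54449731e-05,
        1.47143978e-02,  1.12230370e-05]), 'tool_pos': array([203.66809504, 563.79474061, 230.22857013]), 'tcp_rot': array([-1.79893483e+02, -1.04574465e-02,  1.60130272e+02]), 'ft_force': array([-0.01164634,  0.49321079, -0.17035831]), 'wrist_torque': array([ 0.03812272, -0.00573005,  0.01892293]), 'grip_force': 0.0, 'finger_gap': 84.99213032862313}
scene box [ 581. -147.    3.] 0.7
scene cover_hinge [ 651. -162.   73.] 0.56
scene cover_bar [ 454. -124.   96.] 0.64
scene dish [ 544. -311.   -1.] 0.56
scene offcut [ 723. -161.    0.] 0.68
side box [ 578. -144.   -1.] 0.67
side cover_hinge [ 653. -153.   78.] 0.64
side cover_bar [ 458. -120.   96.] 0.97
side carrier [ 567. -147.    8.] 0.52
side dish [647. -23.  -1.] 0.62
side cutter [647. -24.  -0.] 0.94
side offcut [ 726. -154.    3.] 0.66
```

```bash
python3 -c "
import cv2,numpy as np
cv2.imwrite('pics/both.png',cv2.resize(np.vstack([cv2.imread('pics/scene.png'),cv2.imread('pics/side.png')]),(400,600)) if 0 else cv2.resize(np.hstack([cv2.imread('pics/scene.png'),cv2.imread('pics/side.png')]),(800,300)))"
```

```text
(no output)
```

View pics/scene.png

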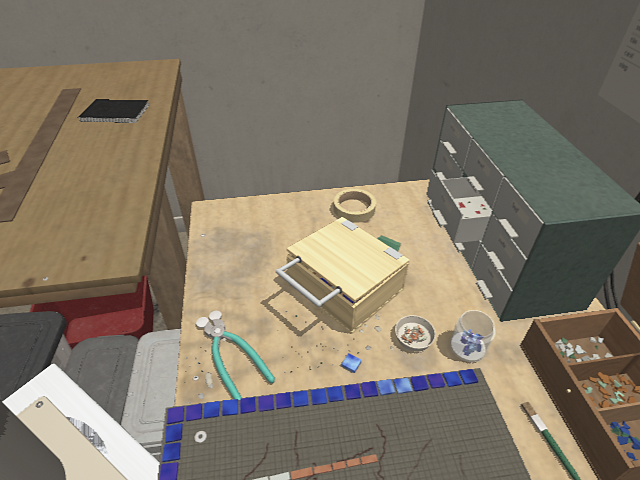

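The cover looks slightly ajar. Its bar is at about pixel (308,290), and the hinge side is toward (375,240). The next step is to get the yaw and cover angle from depth.

```bash
cat > h.py <<'E'
from bench import sense,eyes,job,models
import cv2,numpy as np
from scipy.spatial.transform import Rotation as Ro
def cloud(c,d):
    k=eyes.get_calibration(c);K=k["intrinsics"];v,u=np.nonzero(d>0);z=d[v,u]
    P=np.stack([(u-K[0,2])/K[0,0]*z,(v-K[1,2])/K[1,1]*z,z],1)
    return (P-k["t"])@k["R"]
def rows(target,n,start=None):
    """n equal rows from the pose now to target [(x,y,z),(r,p,y)]; printed in tool axes"""
    s=sense();p0=np.array(s["tool_pos"]);R0=Ro.from_euler("xyz",s["tcp_rot"],degrees=True)
    if start is not None: p0=np.array(start[0],float);R0=Ro.from_euler("xyz",start[1],degrees=True)
    R1=Ro.from_euler("xyz",target[1],degrees=True);w=(R0.inv()*R1).as_rotvec()/n
    dp=(np.array(target[0])-p0)/n;out=[]
    for i in range(n):
        R=R0*Ro.from_rotvec(w*i)
        out.append([*np.round(R.inv().apply(dp),1),*np.round(w,4)])
    for i in range(0,n,5): print([[float(x) for x in r] for r in out[i:i+5]])
E
python3 - <<'E'
from h import *
for c in ["scene","side"]:
    P=cloud(c,np.load(f"{c}_d.npy"))
    m=(abs(P[:,0]-570)<140)&(abs(P[:,1]+145)<140)&(P[:,2]>60)&(P[:,2]<130)
    Q=P[m];top=Q
    # plane fit by least squares with trimming
    for _ in range(8):
        A=np.c_[top[:,:2],np.ones(len(top))];co=np.linalg.lstsq(A,top[:,2],rcond=None)[0]
        r=Q[:,2]-np.c_[Q[:,:2],np.ones(len(Q))]@co;top=Q[abs(r)<4]
    print(c,len(Q),len(top),"slope",co,np.degrees(np.arctan(np.hypot(*co[:2]))),np.degrees(np.arctan2(-co[1],-co[0])))
    cov=top[np.hypot(top[:,0]-578,top[:,1]+145)<115]
    print(cv2.minAreaRect(cov[:,:2].astype(np.float32)),cov[:,2].min(),cov[:,2].max())
    rest=Q[(r>-12)&(Q[:,0]<500)]
    f=Q[Q[:,0]<485];print("front pts",len(f),np.percentile(f,[2,50,98],axis=0).round())
rows([(456,-122,200),(180,0,80)],15)
E
```

```text
scene 6839 5720 slope [-6.97486496e-02  1.49036324e-02  1.32394099e+02] 4.079607452822996 -12.061368195996938
((564.150146484375, -142.0607452392578), (171.1264190673828, 181.0387725830078), 79.7801742553711) 81.77004797036727 99.06651537825734
front pts 460 [[ 446. -180.   93.]
 [ 457. -136.   98.]
 [ 483.  -74.  101.]]
side 4561 3783 slope [-7.19390717e-02  1.15223862e-02  1.30446354e+02] 4.166978433521878 -9.09970010462446
((562.9375610351562, -140.8949432373047), (173.09799194335938, 177.49136352539062), 80.25602722167969) 78.41363704045179 96.34936875084499
front pts 272 [[ 445. -177.   90.]
 [ 459. -122.   96.]
 [ 484.  -70.   99.]]
[[-31.4, -37.3, 2.1, 0.0, -0.0, 0.0932], [-34.7, -34.2, 2.1, 0.0, -0.0, 0.0932], [-37.7, -30.9, 2.1, 0.0, -0.0, 0.0932], [-40.4, -27.2, 2.1, 0.0, -0.0, 0.0932], [-42.8, -23.3, 2.1, 0.0, -0.0, 0.0932]]
[[-44.8, -19.2, 2.1, 0.0, -0.0, 0.0932], [-46.4, -15.0, 2.1, 0.0, -0.0, 0.0932], [-47.6, -10.6, 2.1, 0.0, -0.0, 0.0932], [-48.4, -6.1, 2.1, 0.0, -0.0, 0.0932], [-48.7, -1.6, 2.1, 0.0, -0.0, 0.0932]]
[[-48.7, 2.9, 2.1, 0.0, -0.0, 0.0932], [-48.2, 7.5, 2.1, 0.0, -0.0, 0.0932], [-47.3, 11.9, 2.1, 0.0, -0.0, 0.0932], [-46.0, 16.3, 2.1, 0.0, -0.0, 0.0932], [-44.2, 20.5, 2.1, 0.0, -0.0, 0.0932]]
```

View pics/side.png

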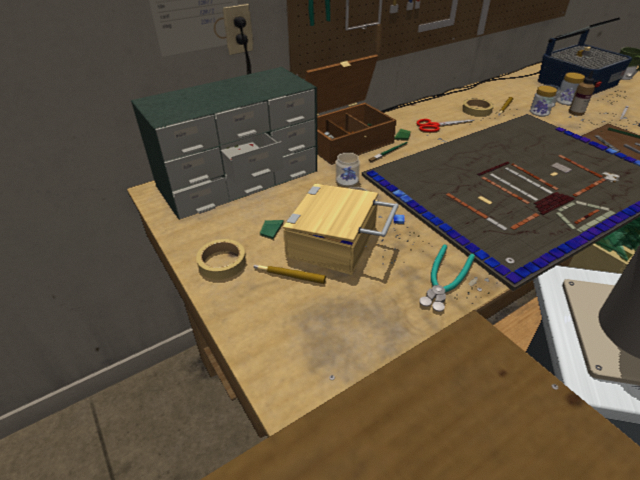

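>>> apply_moves --pt "-31.4 -37.3 2 0 0 0.0932" --pt "-34.7 -34.2 2 0 0 0.0932" --pt "-37.7 -30.9 2 0 0 0.0932" --pt "-40.4 -27.2 2 0 0 0.0932" --pt "-42.8 -23.3 2 0 0 0.0932" --fingers 34

```text
time: 1.42
tool_pos: [288.3, 334.2, 221.4]
tcp_rot: [180.0, 0.0, 133.3]
ft_force: [0.7, 0.3, 0.2]
finger_gap: 34.2
grip_force: 0.0
```

>>> apply_moves --pt "-44.8 -19.2 2 0 0 0.0932" --pt "-46.4 -15 2 0 0 0.0932" --pt "-47.6 -10.6 2 0 0 0.0932" --pt "-48.4 -6.1 2 0 0 0.0932" --pt "-48.7 -1.6 2 0 0 0.0932"

```text
time: 2.05
tool_pos: [372.6, 105.3, 211.6]
tcp_rot: [179.9, 0.0, 106.6]
ft_force: [1.4, 0.2, -0.5]
finger_gap: 33.9
grip_force: 0.0
```

>>> apply_moves --pt "-48.7 2.9 2 0 0 0.0932" --pt "-48.2 7.5 2 0 0 0.0932" --pt "-47.3 11.9 2 0 0 0.0932" --pt "-46 16.3 2 0 0 0.0932" --pt "-44.2 20.5 2 0 0 0.0932"

```text
time: 2.68
tool_pos: [456.8, -123.8, 201.5]
tcp_rot: [180.0, 0.0, 79.8]
ft_force: [1.1, 0.5, 0.0]
finger_gap: 34.2
grip_force: 0.0
```

Run:
```python
from h import *
s=sense();print(s["tool_pos"],s["tcp_rot"],s["finger_gap"],s["joint_pos"])
p,d=eyes.snapshot("wrist");cv2.imwrite("pics/w1.png",p[...,::-1])
for n in ["cover_bar","cover_hinge","box"]:
    for r in models.place_of(n,"wrist")[:1]: print(n,np.round(r["xyz"]),r["confidence"])
m=models.cut_out("cover_bar","wrist")
k=eyes.get_calibration("wrist");print(k)
np.save("w1_d.npy",d)
```

```text
[ 456.84287651 -123.77524763  201.5327139 ] [1.79950988e+02 5.63989623e-04 7.98349911e+01] 34.17450959436593 [-2.13765536e+01 -1.17195687e+01  1.07095062e+02  9.01661107e-03
  8.45763208e+01 -1.12123935e+01]
cover_hinge [ 650. -157.   72.] 0.7
box [ 579. -147.    3.] 0.58
{'intrinsics': array([[371.64829954,   0.        , 312.94972467],
       [  0.        , 371.64829954, 241.39638652],
       [  0.        ,   0.        ,   1.        ]]), 'mount': array([[-1.37144625e-03, -9.59977313e-01, -2.80074414e-01,
         7.07982881e+01],
       [ 9.99998956e-01, -1.44374777e-03,  5.18443756e-05,
         6.11836288e-01],
       [-4.54126235e-04, -2.80074051e-01,  9.59978291e-01,
        -1.43001268e+02],
       [ 0.00000000e+00,  0.00000000e+00,  0.00000000e+00,
         1.00000000e+00]])}
```

View pics/w1.png

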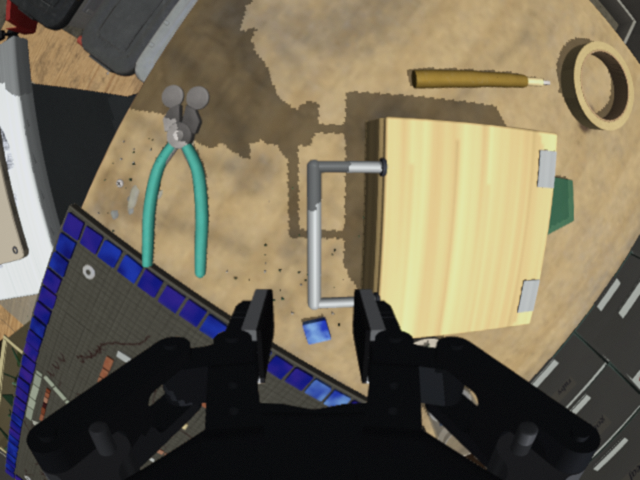

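The bar spans (314,165) to (314,305) in the wrist picture, square to the fingers. I'll turn its ends into positions.

```bash
cat >> h.py <<'E'
def wrist_pt(u,v,d=None,z=None):
    """fisheye pixel -> world, by depth along the optical axis or by world height"""
    s=sense();k=eyes.get_calibration("wrist");K=k["intrinsics"];M=k["mount"]
    R=Ro.from_euler("xyz",s["tcp_rot"],degrees=True).as_matrix();p=np.array(s["tool_pos"])
    a=np.array([(u-K[0,2])/K[0,0],(v-K[1,2])/K[1,1]]);th=np.hypot(*a)
    ray=np.r_[a/th*np.sin(th),np.cos(th)]
    o=p+R@M[:3,3];w=R@M[:3,:3]@ray
    return o+w*(d/ray[2] if d is not None else (z-o[2])/w[2])
E
python3 - <<'E'
from h import *
d=np.load("w1_d.npy")
for u,v in [(314,180),(314,200),(314,235),(314,270),(314,295)]:
    dd=np.median(d[v-1:v+2,u-1:u+2]);print(u,v,dd,wrist_pt(u,v,d=dd).round(1),wrist_pt(u,v,z=98).round(1))
for u,v in [(314,165),(314,304),(368,302),(378,168)]: print(wrist_pt(u,v,z=97).round(1))
# cover plane yaw by hinge-side edge
print(wrist_pt(552,135,z=82).round(1),wrist_pt(530,323,z=82).round(1))
E
```

```text
314 180 243.42624 [464.6 -81.1  99.1] [464.6 -81.2  98. ]
314 200 247.26868 [462.3 -94.4  99. ] [462.3 -94.6  98. ]
314 235 254.52136 [ 458.  -118.4   98.6] [ 458.  -118.6   98. ]
314 270 261.52814 [ 453.6 -143.5   98.7] [ 453.6 -143.8   98. ]
314 295 267.0496 [ 450.2 -162.7   98.6] [ 450.2 -162.9   98. ]
[466.3 -71.4  97. ]
[ 448.8 -170.6   97. ]
[ 488.4 -176.3   97. ]
[508.3 -80.4  97. ]
[660.8 -73.3  82. ] [ 637.7 -238.8   82. ]
```

>>> apply_moves --pt "1.5 0 32 0 0 0" --pt "1.5 0.2 32 0 0 0" --pt "0 0 32 0 0 0" --pt "0 0 20 0 0 0" --pt "0 0 11 0 0 0"

```text
time: 3.55
tool_pos: [456.4, -117.7, 73.3]
tcp_rot: [-179.9, -0.0, 80.1]
ft_force: [-1.0, -0.6, -0.1]
finger_gap: 34.2
grip_force: 0.0
```

>>> apply_moves --pt "0 0 0 0 0 0" --pt "0 0 0 0 0 0" --pt "0 0 0 0 0 0" --pt "0 0 0 0 0 0" --pt "0 0 0 0 0 0" --fingers 0 --grip_force 40

```text
time: 4.18
tool_pos: [458.5, -118.9, 75.6]
tcp_rot: [179.8, -0.0, 80.0]
ft_force: [4.9, 3.5, -1.3]
finger_gap: 8.6
grip_force: 39.0
```

Run:
```python
from h import *
# arc in tool axes: y = ex (forward), -z = up; phi from 5.7 to 103
r=198
ph=np.radians(np.linspace(5.7,102.2,41))
y=-r*np.cos(ph);z=r*np.sin(ph)
o=[[0,round(float(a),1),round(float(-b),1),0,0,0] for a,b in zip(np.diff(y),np.diff(z))]
for i in range(0,40,5): print(o[i:i+5])
```

```text
[[0, 1.0, -8.3, 0, 0, 0], [0, 1.3, -8.2, 0, 0, 0], [0, 1.7, -8.2, 0, 0, 0], [0, 2.0, -8.1, 0, 0, 0], [0, 2.4, -8.0, 0, 0, 0]]
[[0, 2.7, -7.9, 0, 0, 0], [0, 3.0, -7.8, 0, 0, 0], [0, 3.4, -7.6, 0, 0, 0], [0, 3.7, -7.5, 0, 0, 0], [0, 4.0, -7.3, 0, 0, 0]]
[[0, 4.3, -7.1, 0, 0, 0], [0, 4.6, -7.0, 0, 0, 0], [0, 4.9, -6.8, 0, 0, 0], [0, 5.2, -6.5, 0, 0, 0], [0, 5.4, -6.3, 0, 0, 0]]
[[0, 5.7, -6.1, 0, 0, 0], [0, 5.9, -5.8, 0, 0, 0], [0, 6.2, -5.6, 0, 0, 0], [0, 6.4, -5.3, 0, 0, 0], [0, 6.6, -5.0, 0, 0, 0]]
[[0, 6.8, -4.8, 0, 0, 0], [0, 7.0, -4.5, 0, 0, 0], [0, 7.2, -4.2, 0, 0, 0], [0, 7.4, -3.9, 0, 0, 0], [0, 7.5, -3.5, 0, 0, 0]]
[[0, 7.7, -3.2, 0, 0, 0], [0, 7.8, -2.9, 0, 0, 0], [0, 7.9, -2.6, 0, 0, 0], [0, 8.0, -2.2, 0, 0, 0], [0, 8.1, -1.9, 0, 0, 0]]
[[0, 8.2, -1.6, 0, 0, 0], [0, 8.2, -1.2, 0, 0, 0], [0, 8.3, -0.9, 0, 0, 0], [0, 8.3, -0.5, 0, 0, 0], [0, 8.3, -0.2, 0, 0, 0]]
[[0, 8.3, 0.2, 0, 0, 0], [0, 8.3, 0.5, 0, 0, 0], [0, 8.3, 0.9, 0, 0, 0], [0, 8.2, 1.2, 0, 0, 0], [0, 8.2, 1.6, 0, 0, 0]]
```

>>> apply_moves --pt "0 1 -8.3 0 0 0" --pt "0 1.3 -8.2 0 0 0" --pt "0 1.7 -8.2 0 0 0" --pt "0 2 -8.1 0 0 0" --pt "0 2.4 -8 0 0 0"

```text
time: 4.8
tool_pos: [466.7, -120.4, 116.3]
tcp_rot: [179.8, -0.0, 80.0]
ft_force: [7.9, 1.7, -4.9]
finger_gap: 8.8
grip_force: 38.8
```

>>> apply_moves --pt "0 2.7 -7.9 0 0 0" --pt "0 3 -7.8 0 0 0" --pt "0 3.4 -7.6 0 0 0" --pt "0 3.7 -7.5 0 0 0" --pt "0 4 -7.3 0 0 0"

```text
time: 5.42
tool_pos: [482.4, -123.1, 153.7]
tcp_rot: [180.0, -0.0, 80.0]
ft_force: [2.2, 2.0, -3.8]
finger_gap: 8.4
grip_force: 38.8
```

Run:
```python
from h import *
s=sense();print(s["tool_pos"],s["ft_force"],s["wrist_torque"],s["finger_gap"])
p,d=eyes.snapshot("side");cv2.imwrite("pics/s2.png",cv2.resize(p[130:320,200:480,::-1],(780,530)))
for r in models.place_of("cover_bar","side")[:1]: print(r)
```

```text
[ 482.37879025 -123.14569019  153.73353274] [ 2.18903452  1.9853834  -3.82243914] [ 0.39702249 -0.34617694 -0.00327555] 8.41448567268871
{'xyz': [481.2, -123.4, 171.2], 'confidence': 0.86}
```

View pics/s2.png

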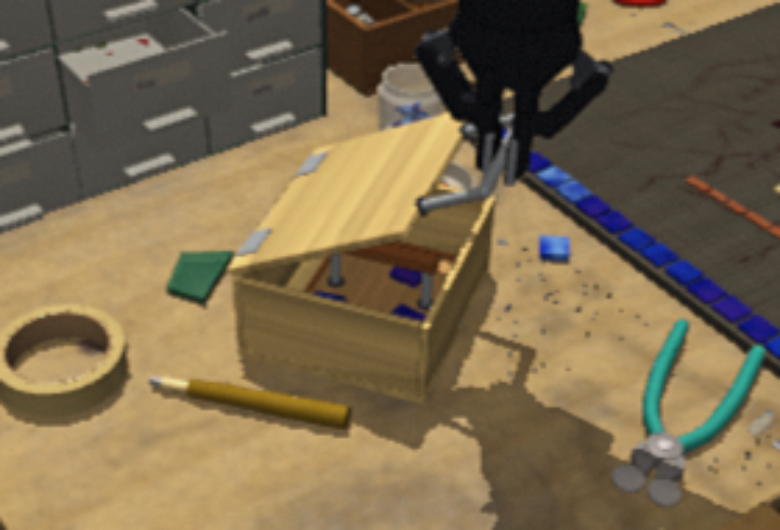

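The cover is following the gripper: the bar sits between the fingers at about (500,160) in the crop, and forces are small. I'll continue along the arc.

>>> apply_moves --pt "0 4.3 -7.1 0 0 0" --pt "0 4.6 -7 0 0 0" --pt "0 4.9 -6.8 0 0 0" --pt "0 5.2 -6.5 0 0 0" --pt "0 5.4 -6.3 0 0 0"

```text
time: 6.15
tool_pos: [505.1, -127.2, 187.3]
tcp_rot: [-179.8, -0.0, 80.0]
ft_force: [-6.3, 7.1, 3.4]
finger_gap: 8.1
grip_force: 39.3
```

>>> apply_moves --pt "0 5.7 -6.1 0 0 0" --pt "0 5.9 -5.8 0 0 0" --pt "0 6.2 -5.6 0 0 0" --pt "0 6.4 -5.3 0 0 0" --pt "0 6.6 -5 0 0 0"

```text
time: 6.78
tool_pos: [535.3, -132.6, 216.6]
tcp_rot: [-179.8, -0.0, 80.0]
ft_force: [-11.4, 7.9, 11.0]
finger_gap: 8.4
grip_force: 39.3
```

>>> apply_moves --pt "0 6.8 -4.8 0 0 0" --pt "0 7 -4.5 0 0 0" --pt "0 7.2 -4.2 0 0 0" --pt "0 7.4 -3.9 0 0 0" --pt "0 7.5 -3.5 0 0 0"

```text
time: 7.4
tool_pos: [571.7, -139.1, 238.0]
tcp_rot: [-180.0, 0.0, 80.0]
ft_force: [-6.9, 5.8, 7.0]
finger_gap: 8.4
grip_force: 40.2
```

>>> apply_moves --pt "0 7.7 -3.2 0 0 0" --pt "0 7.8 -2.9 0 0 0" --pt "0 7.9 -2.6 0 0 0" --pt "0 8 -2.2 0 0 0" --pt "0 8.1 -1.9 0 0 0"

```text
time: 8.02
tool_pos: [610.9, -146.0, 250.2]
tcp_rot: [180.0, 0.0, 80.0]
ft_force: [-2.9, 4.6, 4.7]
finger_gap: 8.3
grip_force: 40.9
```

>>> apply_moves --pt "0 8.2 -1.6 0 0 0" --pt "0 8.2 -1.2 0 0 0" --pt "0 8.3 -0.9 0 0 0" --pt "0 8.3 -0.5 0 0 0" --pt "0 8.3 -0.2 0 0 0"

```text
time: 8.65
tool_pos: [651.8, -153.4, 254.3]
tcp_rot: [179.9, 0.0, 80.0]
ft_force: [-1.4, 4.1, -4.8]
finger_gap: 8.2
grip_force: 40.7
```

>>> apply_moves --pt "0 8.3 0.2 0 0 0" --pt "0 8.3 0.5 0 0 0" --pt "0 8.3 0.9 0 0 0" --pt "0 8.2 1.2 0 0 0" --pt "0 4 0.8 0 0 0"

```text
time: 9.28
tool_pos: [688.7, -159.9, 250.0]
tcp_rot: [179.9, 0.0, 80.0]
ft_force: [0.0, 3.7, 6.9]
finger_gap: 8.3
grip_force: 42.3
```

Run:
```python
from h import *
s=sense();print(s["tool_pos"],s["ft_force"],s["joint_pos"])
for c in ["side","scene"]:
    p,d=eyes.snapshot(c);cv2.imwrite(f"pics/{c}3.png",p[...,::-1])
    for n in ["cover_bar","carrier","carrier_grip","tile_a"]:
        for r in models.place_of(n,c)[:3]: print(c,n,np.round(r["xyz"]),round(r["confidence"],2))
```

```text
[ 688.67547689 -159.86562204  249.96944015] [0.02649139 3.7091113  6.92843304] [-1.72199522e+01  2.38638738e+01  6.39944670e+01 -3.73012428e-03
  9.20643631e+01 -7.25601491e+00]
side cover_bar [ 688. -161.  268.] 0.75
side carrier [ 569. -148.    8.] 0.92
side carrier_grip [ 570. -151.   54.] 0.92
side tile_a [ 546. -114.   16.] 0.52
side tile_a [ 725. -156.    3.] 0.5
side tile_a [ 549. -173.   14.] 0.49
scene cover_bar [ 686. -164.  268.] 0.83
scene carrier [ 572. -150.    4.] 0.81
scene carrier [ 690. -166.  269.] 0.31
scene carrier_grip [ 569. -151.   56.] 0.68
scene tile_a [ 548. -176.   12.] 0.69
scene tile_a [ 608. -118.   18.] 0.44
scene tile_a [ 540. -113.   14.] 0.41
```

>>> apply_moves --pt "0 0 0 0 0 0" --pt "0 0 0 0 0 0" --pt "0 0 0 0 0 0" --pt "0 0 -10 0 0 0" --pt "0 0 -30 0 0 0" --fingers 40

```text
time: 10.4
tool_pos: [686.8, -159.5, 287.6]
tcp_rot: [-179.8, -0.0, 80.0]
ft_force: [0.7, 0.8, 1.1]
finger_gap: 39.9
grip_force: 0.0
```

>>> apply_moves --pt "0 0 -30 0 0 0" --pt "0 0 -20 0 0 0" --pt "0 0 0 0 0 0" --pt "0 0 0 0 0 0" --pt "0 0 0 0 0 0"

```text
time: 11.02
tool_pos: [687.3, -159.5, 337.4]
tcp_rot: [-179.8, -0.0, 80.0]
ft_force: [-0.7, 0.5, -0.3]
finger_gap: 39.8
grip_force: 0.0
```

Run:
```python
from h import *
rows([(572,-149,335),(180,0,170)],10)
p,d=eyes.snapshot("side")
for r in models.place_of("cover_bar","side")[:1]: print(r)
```

```text
[[-1.0, -11.5, 0.3, -0.0002, -0.0002, -0.157], [0.9, -11.5, 0.3, -0.0002, -0.0002, -0.157], [2.6, -11.3, 0.3, -0.0002, -0.0002, -0.157], [4.4, -10.7, 0.3, -0.0002, -0.0002, -0.157], [6.0, -9.9, 0.3, -0.0002, -0.0002, -0.157]]
[[7.5, -8.8, 0.3, -0.0002, -0.0002, -0.157], [8.8, -7.6, 0.2, -0.0002, -0.0002, -0.157], [9.8, -6.1, 0.2, -0.0002, -0.0002, -0.157], [10.7, -4.5, 0.2, -0.0002, -0.0002, -0.157], [11.2, -2.8, 0.2, -0.0002, -0.0002, -0.157]]
{'xyz': [687.8, -160.7, 270.9], 'confidence': 0.83}
```

>>> apply_moves --pt "-1 -11.5 0 0 0 -0.157" --pt "1 -11.5 0 0 0 -0.157" --pt "2.6 -11.3 0 0 0 -0.157" --pt "4.4 -10.7 0 0 0 -0.157" --pt "6 -9.9 0 0 0 -0.157" --fingers 50

```text
time: 11.75
tool_pos: [629.6, -154.2, 338.5]
tcp_rot: [-180.0, -0.0, 125.3]
ft_force: [-0.5, -0.2, -0.4]
finger_gap: 49.7
grip_force: 0.0
```

>>> apply_moves --pt "7.5 -8.8 0 0 0 -0.157" --pt "8.8 -7.6 0 0 0 -0.157" --pt "9.8 -6.1 0 0 0 -0.157" --pt "10.7 -4.5 0 0 0 -0.157" --pt "11.2 -2.8 0 0 0 -0.157"

```text
time: 12.38
tool_pos: [572.0, -149.0, 338.7]
tcp_rot: [180.0, -0.0, 170.3]
ft_force: [-0.7, 0.4, 0.6]
finger_gap: 50.2
grip_force: 0.0
```

>>> apply_moves --pt "0 0 30 0 0 0" --pt "0 0 40 0 0 0" --pt "0 0 40 0 0 0" --pt "0 0 25 0 0 0" --pt "0 0 0 0 0 0"

```text
time: 13.0
tool_pos: [570.6, -148.5, 201.0]
tcp_rot: [179.9, -0.3, 170.0]
ft_force: [-0.4, -0.2, 0.1]
finger_gap: 49.8
grip_force: 0.0
```

Run:
```python
from h import *
s=sense();print(s["tool_pos"],s["tcp_rot"],s["joint_pos"])
p,d=eyes.snapshot("wrist");cv2.imwrite("pics/w4.png",p[...,::-1]);np.save("w4_d.npy",d)
for n in ["carrier","carrier_grip","tile_a"]:
    for r in models.place_of(n,"wrist")[:3]: print(n,np.round(r["xyz"]),round(r["confidence"],2))
```

```text
[ 570.62294021 -148.45141271  201.04143358] [179.9457674   -0.32778853 169.98294375] [-1.95636919e+01  7.07404759e+00  8.88676491e+01 -8.86240742e-04
  8.43905467e+01 -9.95463913e+01]
carrier_grip [ 568. -149.   52.] 0.83
carrier_grip [644. -22.   2.] 0.4
tile_a [ 543. -117.   17.] 0.87
tile_a [ 551. -176.   14.] 0.87
tile_a [ 605. -121.   12.] 0.55
```

View pics/w4.png

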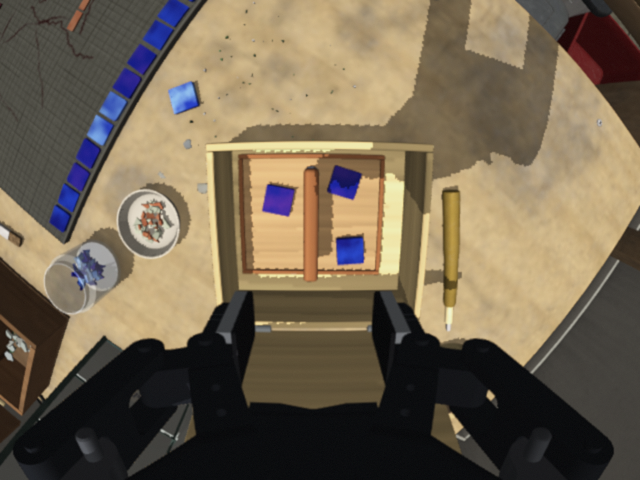

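The handle bar runs (311,168) to (311,282), the three tiles are on the board at (279,200), (345,182) and (350,250), and the cover stands open behind.

Run:
```python
from h import *
s=sense();p=np.array(s["tool_pos"]);R=Ro.from_euler("xyz",s["tcp_rot"],degrees=True)
a=wrist_pt(311,168,z=62);b=wrist_pt(310.5,281,z=62);c=(a+b)/2
print(a,b,c,np.linalg.norm(a-b),np.degrees(np.arctan2(*(b-a)[1::-1])))
q=np.array([wrist_pt(u,v,z=18) for u,v in [(242,155),(383,155),(380,272),(243,273)]]);print(q.round(),q.mean(0))
d=np.load("w4_d.npy");print(wrist_pt(311,225,d=np.median(d[222:228,309:313])))
print("tool shift",R.inv().apply(np.array([c[0],c[1],37])-p))
```

```text
[ 528.69065686 -143.56332884   62.        ] [ 620.5969453  -160.47978113   62.        ] [ 574.64380108 -152.02155498   62.        ] 93.45015897710763 -10.429242702244153
[[ 509. -203.   18.]
 [ 531.  -79.   18.]
 [ 642.  -96.   18.]
 [ 619. -227.   18.]] [ 575.42877359 -151.30483409   18.        ]
[ 571.9995276  -151.295188     67.51343087]
tool shift [ -1.1130674   -2.20546214 169.20120177]
```

>>> apply_moves --pt "-2 -2.3 30 0 0 0" --pt "0 0 35 0 0 0" --pt "0 0 35 0 0 0" --pt "0 0 25 0 0 0" --pt "0 0 10 0 0 0"

```text
time: 13.82
tool_pos: [574.0, -151.7, 68.8]
tcp_rot: [180.0, -0.0, 170.0]
ft_force: [-0.5, 0.0, -0.4]
finger_gap: 50.1
grip_force: 0.0
```

>>> apply_moves --pt "0 0 10 0 0 0" --pt "0 0 10 0 0 0" --pt "0 0 5 0 0 0" --pt "0 0 3 0 0 0" --pt "0 0 0 0 0 0"

```text
time: 14.45
tool_pos: [574.1, -151.7, 41.2]
tcp_rot: [180.0, -0.0, 170.0]
ft_force: [0.7, -0.1, -0.0]
finger_gap: 50.2
grip_force: 0.0
```

Run:
```python
from h import *
s=sense();print(s["tool_pos"],s["tcp_rot"],s["ft_force"])
p,d=eyes.snapshot("wrist");cv2.imwrite("pics/w5.png",p[...,::-1])
```

```text
[ 574.12097698 -151.74604689   41.23509226] [ 1.79999530e+02 -9.25029833e-04  1.69983658e+02] [ 0.70243975 -0.05250337 -0.04672046]
```

View pics/w5.png

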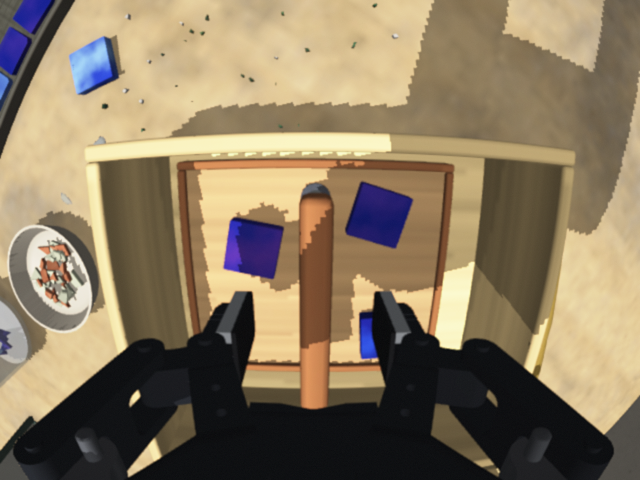

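The bar (column about 314) is centred between the fingers. I'll go down 4 mm and close.

>>> apply_moves --pt "0 0 4 0 0 0" --pt "0 0 0 0 0 0" --pt "0 0 0 0 0 0" --pt "0 0 0 0 0 0" --pt "0 0 0 0 0 0"

```text
time: 15.12
tool_pos: [574.2, -151.7, 37.3]
tcp_rot: [-180.0, 0.0, 170.0]
ft_force: [-0.3, -0.2, 0.5]
finger_gap: 50.0
grip_force: 0.0
```

>>> apply_moves --pt "0 0 0 0 0 0" --pt "0 0 0 0 0 0" --pt "0 0 0 0 0 0" --pt "0 0 0 0 0 0" --pt "0 0 0 0 0 0" --fingers 0 --grip_force 70

```text
time: 15.75
tool_pos: [574.3, -151.8, 37.4]
tcp_rot: [-180.0, 0.0, 170.0]
ft_force: [-0.1, 0.2, 2.4]
finger_gap: 10.8
grip_force: 69.0
```

>>> apply_moves --pt "0 0 0 0 0 0" --pt "0 0 -1 0 0 0" --pt "0 0 -2 0 0 0" --pt "0 0 -3 0 0 0" --pt "0 0 -4 0 0 0"

```text
time: 16.38
tool_pos: [573.9, -151.7, 47.2]
tcp_rot: [180.0, -0.0, 170.0]
ft_force: [-0.0, -0.6, -2.8]
finger_gap: 11.1
grip_force: 68.2
```

>>> apply_moves --pt "0 0 -5 0 0 0" --pt "0 0 -6 0 0 0" --pt "0 0 -6 0 0 0" --pt "0 0 -6 0 0 0" --pt "0 0 -6 0 0 0"

```text
time: 17.0
tool_pos: [574.1, -151.8, 76.7]
tcp_rot: [-180.0, 0.0, 170.0]
ft_force: [-0.0, -0.3, -4.1]
finger_gap: 11.1
grip_force: 68.2
```

>>> apply_moves --pt "0 0 -6 0 0 0" --pt "0 0 -6 0 0 0" --pt "0 0 -6 0 0 0" --pt "0 0 -6 0 0 0" --pt "0 0 -6 0 0 0"

```text
time: 17.62
tool_pos: [574.1, -151.7, 106.6]
tcp_rot: [180.0, -0.0, 170.0]
ft_force: [0.6, -0.2, -4.5]
finger_gap: 10.6
grip_force: 68.2
```

>>> apply_moves --pt "0 0 -6 0 0 0" --pt "0 0 -6 0 0 0" --pt "0 0 -6 0 0 0" --pt "0 0 -6 0 0 0" --pt "0 0 -6 0 0 0"

```text
time: 18.25
tool_pos: [574.1, -151.7, 136.6]
tcp_rot: [-180.0, -0.0, 170.0]
ft_force: [-0.0, -0.0, -4.1]
finger_gap: 10.7
grip_force: 68.2
```

>>> apply_moves --pt "0 0 -6 0 0 0" --pt "0 0 -6 0 0 0" --pt "0 0 -6 0 0 0" --pt "0 0 -6 0 0 0" --pt "0 0 -6 0 0 0"

```text
time: 18.88
tool_pos: [574.1, -151.7, 166.6]
tcp_rot: [-180.0, 0.0, 170.0]
ft_force: [0.4, 0.9, -3.4]
finger_gap: 11.4
grip_force: 68.2
```

>>> apply_moves --pt "0 0 -5 0 0 0" --pt "0 0 -3 0 0 0" --pt "0 0 -2 0 0 0" --pt "0 0 -1 0 0 0" --pt "0 0 0 0 0 0"

```text
time: 19.5
tool_pos: [574.0, -151.7, 177.1]
tcp_rot: [-180.0, -0.0, 170.0]
ft_force: [-0.3, 0.6, -3.2]
finger_gap: 11.1
grip_force: 68.2
```

>>> apply_moves --pt "0 0 0 0 0 0" --pt "0 0 0 0 0 0" --pt "0 0 0 0 0 0" --pt "0 0 0 0 0 0" --pt "0 0 0 0 0 0"

```text
time: 20.12
tool_pos: [574.1, -151.7, 177.2]
tcp_rot: [-180.0, -0.0, 170.0]
ft_force: [0.3, 0.4, -4.6]
finger_gap: 10.4
grip_force: 68.2
```

Run:
```python
from h import *
s=sense();print(s["tool_pos"],s["tcp_rot"],s["ft_force"],s["wrist_torque"],s["finger_gap"])
p,d=eyes.snapshot("side")
a=p[60:320,200:480,::-1];cv2.imwrite("pics/s6.png",cv2.resize(a,(640,594)))
for n in ["carrier","cover_bar","tile_a"]:
    for r in models.place_of(n,"side")[:3]: print(n,np.round(r["xyz"]),round(r["confidence"],2))
```

```text
[ 574.09159234 -151.74133658  177.1926712 ] [-1.79997746e+02 -1.76386720e-03  1.69986675e+02] [ 0.26202391  0.38232103 -4.60654038] [-0.05095895 -0.06659809 -0.00612976] 10.407483097990719
carrier [ 568. -149.  148.] 0.6
cover_bar [ 688. -161.  270.] 0.7
tile_a [ 552. -175.  155.] 0.65
tile_a [ 546. -120.  154.] 0.59
tile_a [ 604. -120.  157.] 0.57
```

View pics/s6.png

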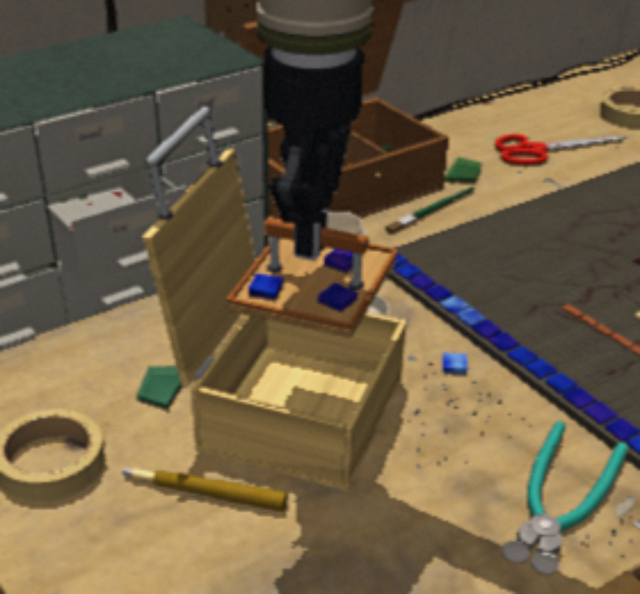

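The carrier hangs clear of the box with all three tiles on it and the cover open. I'll check that it is level from depth, then hand in.

Run:
```python
from h import *
for c in ["side","scene"]:
    p,d=eyes.snapshot(c);P=cloud(c,d)
    Q=P[(abs(P[:,0]-574)<60)&(abs(P[:,1]+151)<65)&(P[:,2]>140)&(P[:,2]<172)];t=Q[Q[:,2]<np.median(Q[:,2])+4]
    for _ in range(8):
        co=np.linalg.lstsq(np.c_[t[:,:2],np.ones(len(t))],t[:,2],rcond=None)[0]
        t=Q[abs(Q[:,2]-np.c_[Q[:,:2],np.ones(len(Q))]@co)<3]
    print(c,len(Q),len(t),np.degrees(np.arctan(co[:2])),t[:,2].mean())
```

```text
side 1710 1137 [0.12567066 0.04683961] 152.69259128205846
scene 2772 2067 [0.27257745 0.19943511] 155.18380143500787
```

Level within 0.4°, with the underside about 72 mm above the rim.

```bash
python3 -c "
from bench import job
print(job.hand_in())"
```

```text
the job is handed in; nothing more can be done
None
```

The job is handed in (the hand-in gave no verdict): the cover is open at about 1.74 rad, near its stop, and the gripper is holding the carrier still, level within 0.4°, about 7 cm above the rim with all three tiles on it.

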